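# Release the latched channel key on a solvent selector

## Task

One of the four identical spring keys on the white solvent selector box has stayed latched down, so its solvent channel is still open. Tap each of the four keys lightly, in turn from the left end of the row to the right end (as seen from the robot), to find which one is latched; then press that key all the way down and let go so that it springs up, leaving all four keys up. Never push a second key in while one is still down, as that would mix the solvents, and leave the glassware and tools around it where they are: nothing is to be picked up or pushed aside.

Things in the scene. Friction and masses are not known exactly. Their poses are not given: they have to be found in the camera images.
- selector: white solvent selector box standing fixed on the bench on rubber feet, 180 (its x) by 300 (its y) mm. Its front half, towards the robot, is a flat key deck 55 mm high; its rear half is a housing 85 mm high with four black solenoid valves on top reaching 112 mm, and a steel manifold behind. Origin: centre of the underside, at bench height; x points from the keys to the valves, y along the key row to its left end, z up
- place1 (a point): left end of the row (its y side): centre of key place 1 on the selector's deck, at the height of the top of a raised key (69 mm above the bench, 14 mm above the deck). Places are 40 mm apart along the selector's y, 45 mm in front of its centre. Fixed to the selector
- place2 (a point): second from the left: centre of key place 2 on the selector's deck, at the height of the top of a raised key (69 mm above the bench, 14 mm above the deck). Places are 40 mm apart along the selector's y, 45 mm in front of its centre. Fixed to the selector
- place3 (a point): third from the left: centre of key place 3 on the selector's deck, at the height of the top of a raised key (69 mm above the bench, 14 mm above the deck). Places are 40 mm apart along the selector's y, 45 mm in front of its centre. Fixed to the selector
- place4 (a point): right end of the row: centre of key place 4 on the selector's deck, at the height of the top of a raised key (69 mm above the bench, 14 mm above the deck). Places are 40 mm apart along the selector's y, 45 mm in front of its centre. Fixed to the selector
- key_a: grey square push key, one of four identical ones, in any order along the row: cap 24 by 24 mm in a black bezel 32 mm wide, 4 mm high. Origin: centre of the cap's top, which moves straight down only. All four alike: top 69 mm above the bench when raised, 3.5 mm lower when latched; full travel 8 mm
- key_b: grey square push key, one of four identical ones, in any order along the row: cap 24 by 24 mm in a black bezel 32 mm wide, 4 mm high. Origin: centre of the cap's top, which moves straight down only. All four alike: a raised key starts to move at 1.5 N, takes 3.5 N at 5 mm and 4.7 N at the bottom, and always springs back when let go
- key_c: grey square push key, one of four identical ones, in any order along the row: cap 24 by 24 mm in a black bezel 32 mm wide, 4 mm high. Origin: centre of the cap's top, which moves straight down only. All four alike: a latched key is held by a catch inside the box and starts to move at about 3 N
- key_d: grey square push key, one of four identical ones, in any order along the row: cap 24 by 24 mm in a black bezel 32 mm wide, 4 mm high. Origin: centre of the cap's top, which moves straight down only. All four alike: the catch lets go when a latched key is held near the bottom (deeper than 7.5 mm) for a moment, 0.2 s; let go before 6 mm it stays latched
- vial: glass vial with black cap, 22 mm across, 46 mm high, standing loose on the deck by the left end of the row; origin under its centre, z up
- small_vial: small glass vial with black cap, 12 mm across, 32 mm high, standing loose on the deck by the right end of the row; origin under its centre, z up
- amber_bottle: brown glass bottle with blue cap, 66 mm across, 135 mm high, standing beside the selector; origin under its centre, z up
- beaker: empty glass beaker, 54 mm across, 70 mm high, standing beside the selector; origin under its centre, z up
- column: steel chromatography column, 160 mm long, 13 mm thick, lying on the bench in front of the selector; origin under its middle, y along it
- wrench: steel spanner 130 mm long, lying on the bench left of the selector; origin under its middle, x along it
- marker: marker pen 128 mm long, 13 mm thick, lying on the bench right of the selector; origin under it, x along it
- rack: grey vial rack 75 by 135 mm, 42 mm high, standing right of the selector; origin under its centre, z up

How it is judged:
By the outcome, as a careful person would: the job done as asked, in the order asked, and still so for the second after the job is handed in, with the robot touching nothing.
It also fails if it takes over 42 s, if anything falls off the work surface, if the arm or the gripper's body presses on something with over 40 N, if the wrist force passes 120 N, or if a joint passes its speed limit or range.

## Robot

A 6-joint arm with a two-finger parallel gripper is mounted at the origin on the work surface. World frame = base frame: x ahead of the robot, y to its left, z up, the work surface at z = 0. Lengths are in mm, angles in rad, forces in N, time in s.
With the tool pointing down it reaches from about 350 to 875 mm from the base axis. Payload 15.5 kg.
Tool frame: the origin (TCP) lies midway between the tips of the shut fingers; the grasp point (between the pads) lies 19 mm behind it; z points along the fingers, y is the line along which they close (so a half turn about z gives the same grasp; the last joint's range is limited). The gripper opens to 85 mm and grips with 20 to 120 N. Pads are 22 mm wide; open, the fingers measure 114 mm over their backs; the gripper's body (76 mm by 85 mm) begins 54 mm behind the grasp point. The pads swing forward as they close: fully open they stand 13 mm farther back than shut.
Start: joints at [1.149, 0.494, 1.345, -0, 1.302, -0.096], TCP at [200.037, 592.125, 231.277] pointing down, gripper open.
Joint ranges: [-2.91, 2.91], [-0.82, 2.16], [0.22, 2.67], [-1.22, 4.37], [0.12, 2.79], [-3.08, 3.08]. Speed limits (rad/s): [1.89, 1.89, 2.57, 3.01, 3.01, 3.01].

## Interface

Orientations are given as a 3x3 rotation matrix whose columns are the frame's x, y, z axes.
In Python, from plant import manip gives the robot as it stands.
- The arm moves only by the tool drive_tool, never from a script. Its argument "motion" is a list of rows, each an object with "travel": the shift along the world's x, y, z in m, a list of three; "spin": the turn about the world's z in rad; "claw": the opening, from 0 (shut) to 1 (fully open). In form: [{"travel": [x, y, z], "spin": spin, "claw": claw}, ...]. A call has exactly 10 rows; each row shifts and turns the commanded pose from where the row before left it; what a row does not reach is not made up. A row lasts 1/10 s, in which the tool goes at most 50 mm and 8.59 degrees, less where a joint would pass 70% of its speed; a pose out of reach is approached as far as the arm can. A call with a gripper value outside its range is refused whole. The fingers move at their own pace and stop on an object; "force" is the grip in N (left out, the last holds). Time passes only in rows, so rows that do not move let the fingers close, or fill a call up. It gives the time, the measured TCP pose, the force, the opening and the grip force at its end, in the units of the state.
- manip.get_obs(): the state, without advancing time (a new reading comes with each control period).
- manip.grab_frame(name): name is "scene" or "top" or "wrist"; returns a dict with "img" (400x640x3 uint8, red, green, blue), "vertical_fov" (degrees; the focal length in pixels is half the picture's height over the tangent of half this angle, whatever the lens; pixels are square), "cx", "cy" (the principal point, pixels), "origin" and "attitude" of the camera in the world. Camera axes: x right, y up, looking along -z (the intrinsics and any distortion apply to the point x, -y, -z); pixel columns grow to the right and rows downward; lengths in mm; the calibration is good to about 2 mm. A picture is of the moment at which its call begins. There is no depth.
- manip.hand_in(): hands the job in; it is judged then, once.
Trained networks look in a picture, given as the dict that the camera call returned (one of the last four; its "shot" number tells which), for a name from the list of things; names that differ only in an ending like _2 or _b are one class to them, and where a whole thing is asked for, a point or a joint stands for the part that bears it (a point fixed in the world has none). Each returns a list of dicts, best first, with "conf" (0 to 1); they miss things now and then, are a little off and sometimes report something else, mostly with a low value. They report only what shows in the picture. A call takes as long as a camera call.
- manip.boxes_of(query, picture): "point" ([x, y, z] in mm, in world coordinates, good to about 4 mm: the middle of the surface that is visible of it).
- manip.landmark_of(query, picture): "point" ([x, y, z] in mm, in world coordinates, good to about 4 mm: a listed point, or the origin of a listed thing).
The state is a dict: "clock": time; "joint_positions": joint angles; "joint_vel": joint speeds; "joint_torque": joint torques, N m; "tool_pos": TCP position; "eef_rot": TCP orientation; "force": force on the tool from outside, world axes, zero at the start; "wrist_torque": the same for the moment, N m; "grip_width": finger opening in mm; "grasp_force": force on a finger pad.
Only numpy, scipy, OpenCV 4.12 (cv2) and the standard library are available. Lean on these libraries where they do the work, as an engineer would, in place of code of your own. Each camera call takes 0.05 s, during which the arm holds its last target. There are 200 camera calls.

## Working session

There is one attempt and no reset: what is moved stays moved. The work goes in short steps, Python scripts to look and compute and a tool call to move; the robot and the scene stay as the last step left them, time stands still between calls to the robot, and variables do not carry over. Pictures are saved under pics/ and viewed, at most 10 in all, crops included, and the job is handed in when it is done.

Besides the shell and the picture viewer there is one more tool, called by a JSON object that holds its "op" and its "data", one argument or row to a line. drive_tool: Moves the arm, as the interface text tells. Its arguments: {"type":"object","properties":{"motion":{"type":"array"},"force":{"type":"number"}},"required":["motion"]}

```bash
mkdir -p pics
python3 - <<'E'
from plant import manip
import cv2,numpy as np
o=manip.get_obs();print(o['clock'],o['tool_pos'],o['eef_rot'],o['force'],o['grip_width'])
for n in ("top","scene"):
    p=manip.grab_frame(n);cv2.imwrite(f'pics/{n}0.png',p['img'][:,:,::-1])
    print(n,{k:v for k,v in p.items() if k!='img'})
    for q in ["selector","place1","place2","place3","place4","vial","small_vial","amber_bottle","beaker","key_a"]:
        print(q,[(np.round(d['point']).tolist(),round(d['conf'],2)) for d in manip.landmark_of(q,p)[:4]])
E
```

```text
0.0 [199.87387956 591.7950963  230.71001095] [[-9.47397322e-01  3.20059452e-01 -5.12124349e-04]
 [ 3.20059835e-01  9.47396684e-01 -1.10716523e-03]
 [ 1.30826213e-04 -1.21283581e-03 -9.99999256e-01]] [ 0.47333982 -0.29028477  0.1300326 ] 85.19001264339553
top {'vertical_fov': 48.49509928186579, 'cx': 328.90212728318863, 'cy': 200.46327209396497, 'origin': array([ 435.30672811,   45.36810669, 1195.88674015]), 'attitude': array([[-0.01137473,  0.99059306, -0.13636718],
       [-0.99993127, -0.01165602, -0.00126435],
       [-0.00284196,  0.13634343,  0.99065756]]), 'shot': 1}
selector [([616.0, 33.0, 3.0], 0.82)]
place1 [([562.0, 30.0, 70.0], 0.85), ([583.0, -6.0, 71.0], 0.85), ([593.0, -44.0, 71.0], 0.76), ([548.0, 67.0, 70.0], 0.74)]
place2 [([562.0, 30.0, 70.0], 0.85), ([583.0, -6.0, 71.0], 0.85), ([593.0, -44.0, 71.0], 0.76), ([548.0, 67.0, 70.0], 0.74)]
place3 [([562.0, 30.0, 70.0], 0.85), ([583.0, -6.0, 71.0], 0.85), ([593.0, -44.0, 71.0], 0.76), ([548.0, 67.0, 70.0], 0.74)]
place4 [([562.0, 30.0, 70.0], 0.85), ([583.0, -6.0, 71.0], 0.85), ([593.0, -44.0, 71.0], 0.76), ([548.0, 67
[... 917 characters left out ...]
61.0, 30.0, 71.0], 0.81), ([549.0, 66.0, 72.0], 0.65), ([593.0, -46.0, 68.0], 0.6), ([614.0, 28.0, 2.0], 0.35)]
place3 [([561.0, 30.0, 71.0], 0.81), ([549.0, 66.0, 72.0], 0.65), ([593.0, -46.0, 68.0], 0.6), ([614.0, 28.0, 2.0], 0.35)]
place4 [([561.0, 30.0, 71.0], 0.81), ([549.0, 66.0, 72.0], 0.65), ([593.0, -46.0, 68.0], 0.6), ([614.0, 28.0, 2.0], 0.35)]
vial [([531.0, 128.0, 55.0], 0.68), ([593.0, -47.0, 68.0], 0.66)]
small_vial [([620.0, -108.0, 55.0], 0.6), ([565.0, 290.0, 1.0], 0.42)]
amber_bottle [([562.0, 289.0, 5.0], 0.76)]
beaker [([765.0, -173.0, -2.0], 0.57)]
key_a [([591.0, -44.0, 68.0], 0.64), ([580.0, -6.0, 70.0], 0.61), ([563.0, 31.0, 70.0], 0.55), ([548.0, 70.0, 65.0], 0.54)]
```

View pics/top0.png

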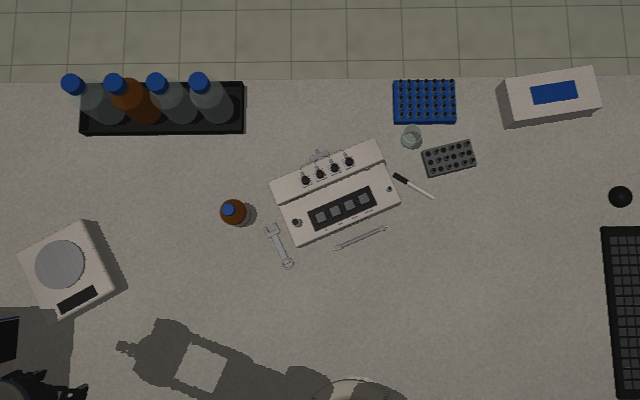

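View pics/scene0.png

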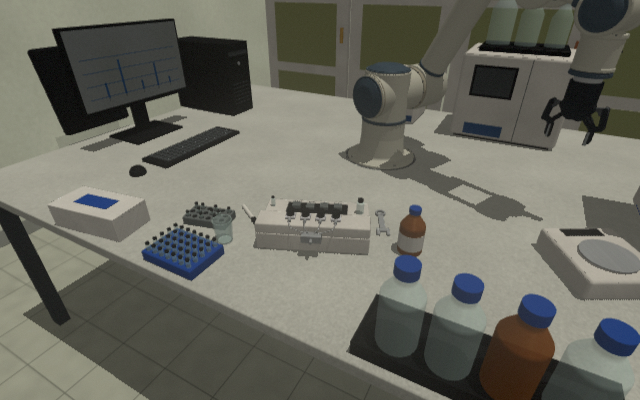

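The top picture shows the key row running from (320,217) at the left to (364,198) at the right. The vials stand at its two ends (296,222) and (389,189), which agrees with the networks. The yaw is about 0.385 rad, and place1 is at about (549,67). I'll go there with the fingers shut.

{"op": "drive_tool", "data": {
  "motion": [
    {"travel": [0.01,-0.015,0],"spin": -0.043,"claw": 0},
    {"travel": [0.018,-0.028,0],"spin": -0.043,"claw": 0},
    {"travel": [0.018,-0.028,0],"spin": -0.043,"claw": 0},
    {"travel": [0.018,-0.028,0],"spin": -0.043,"claw": 0},
    {"travel": [0.018,-0.028,0],"spin": -0.043,"claw": 0},
    {"travel": [0.018,-0.028,0],"spin": -0.043,"claw": 0},
    {"travel": [0.018,-0.028,0],"spin": -0.043,"claw": 0},
    {"travel": [0.018,-0.028,0],"spin": -0.043,"claw": 0},
    {"travel": [0.018,-0.028,0],"spin": -0.043,"claw": 0},
    {"travel": [0.018,-0.028,0],"spin": -0.043,"claw": 0}
  ]
}}

```text
clock: 2.1
tool_pos: [372.6, 323.2, 231.4]
eef_rot: [[-0.726, 0.688, 0.0], [0.688, 0.726, -0.0], [-0.0, 0.0, -1.0]]
force: [0.4, 0.1, 0.3]
grip_width: -0.1
grasp_force: 0.0
```

{"op": "drive_tool", "data": {
  "motion": [
    {"travel": [0.018,-0.028,0],"spin": -0.043,"claw": 0},
    {"travel": [0.018,-0.028,0],"spin": -0.043,"claw": 0},
    {"travel": [0.018,-0.028,0],"spin": -0.043,"claw": 0},
    {"travel": [0.018,-0.028,-0.01],"spin": -0.043,"claw": 0},
    {"travel": [0.018,-0.028,-0.01],"spin": -0.043,"claw": 0},
    {"travel": [0.018,-0.028,-0.01],"spin": -0.043,"claw": 0},
    {"travel": [0.018,-0.028,-0.01],"spin": -0.043,"claw": 0},
    {"travel": [0.018,-0.028,-0.01],"spin": -0.043,"claw": 0},
    {"travel": [0.018,-0.026,0],"spin": -0.043,"claw": 0},
    {"travel": [0.015,-0.01,0],"spin": -0.043,"claw": 0}
  ]
}}

```text
clock: 3.1
tool_pos: [549.4, 62.2, 181.0]
eef_rot: [[-0.371, 0.929, -0.0], [0.929, 0.371, -0.001], [-0.0, -0.001, -1.0]]
force: [-0.5, 0.9, 0.9]
grip_width: 0.0
grasp_force: 0.0
```

```bash
cat > look.py <<'E'
from plant import manip
import cv2,numpy as np,sys
def show(cam,out):
    p=manip.grab_frame(cam);cv2.imwrite('pics/'+out,p['img'][:,:,::-1])
    for q in ["selector","place1","key_a","vial","small_vial"]:
        print(q,[(np.round(d['point']).tolist(),round(d['conf'],2)) for d in manip.landmark_of(q,p)[:5]])
if __name__=="__main__":
    show(sys.argv[1],sys.argv[2])
    F=[]
    o=manip.get_obs();print(o['clock'],o['tool_pos'],o['eef_rot'].round(3).tolist(),o['force'],o['grip_width'])
E
python3 look.py wrist w1.png
```

```text
selector [([616.0, 29.0, 2.0], 0.62)]
place1 [([594.0, -42.0, 68.0], 0.91)]
key_a [([551.0, 68.0, 70.0], 0.83), ([497.0, -35.0, -0.0], 0.69), ([564.0, 30.0, 67.0], 0.6), ([619.0, 30.0, 3.0], 0.56), ([596.0, -43.0, 73.0], 0.36)]
vial [([535.0, 128.0, 49.0], 0.78)]
small_vial []
3.4 [548.15917817  65.41167382 181.26956558] [[-0.376, 0.927, -0.001], [0.927, 0.376, 0.0], [0.0, -0.001, -1.0]] [-0.10768491 -0.02362196 -0.23488915] -0.22641663344616456
```

View pics/w1.png

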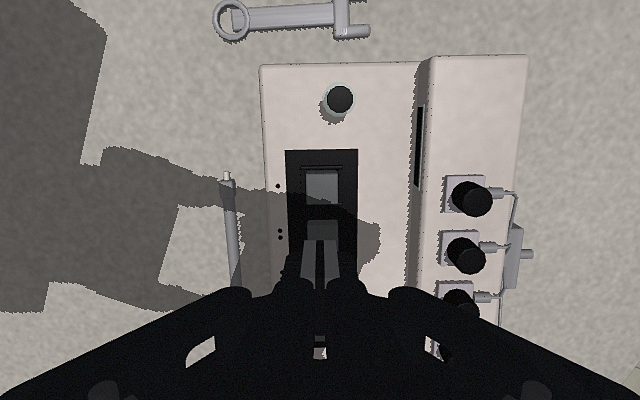

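The wrist view shows the row running straight up the picture at column 321. Key 1 is at (321,187), the fingers are in line at column 320, and the vial is clear at (340,98). I'll descend to just above key 1.

{"op": "drive_tool", "data": {
  "motion": [
    {"travel": [0.001,0.0025,-0.01],"spin": 0,"claw": 0},
    {"travel": [0,0,-0.02],"spin": 0,"claw": 0},
    {"travel": [0,0,-0.02],"spin": 0,"claw": 0},
    {"travel": [0,0,-0.02],"spin": 0,"claw": 0},
    {"travel": [0,0,-0.02],"spin": 0,"claw": 0},
    {"travel": [0,0,-0.012],"spin": 0,"claw": 0},
    {"travel": [0,0,-0.006],"spin": 0,"claw": 0},
    {"travel": [0,0,-0.002],"spin": 0,"claw": 0},
    {"travel": [0,0,0],"spin": 0,"claw": 0},
    {"travel": [0,0,0],"spin": 0,"claw": 0}
  ]
}}

```text
clock: 4.4
tool_pos: [550.5, 67.7, 71.9]
eef_rot: [[-0.376, 0.927, 0.001], [0.927, 0.376, 0.0], [-0.0, 0.001, -1.0]]
force: [0.8, 0.3, -0.0]
grip_width: -0.2
grasp_force: 0.0
```

```bash
cat > feel.py <<'E'
from plant import manip
import numpy as np
z=[];f=[];t=[]
for i in range(4):
    manip.grab_frame("top");o=manip.get_obs();z.append(o['tool_pos']);f.append(o['force'])
print(o['clock'],np.mean(z,0).round(2),'F',np.mean(f,0).round(2),'Fz each',np.round([a[2] for a in f],2))
E
python3 feel.py; python3 look.py wrist w2.png
```

```text
4.6 [550.38  67.62  71.84] F [-0.12 -0.22  0.31] Fz each [0.36 0.24 0.32 0.29]
selector [([618.0, 28.0, 2.0], 0.81)]
place1 [([497.0, -36.0, 0.0], 0.58)]
key_a [([563.0, 31.0, 72.0], 0.77)]
vial [([536.0, 128.0, 53.0], 0.8)]
small_vial []
4.9 [550.05218317  67.61151086  71.30454184] [[-0.376, 0.927, 0.0], [0.927, 0.376, -0.0], [-0.0, 0.0, -1.0]] [0.25029772 0.40095328 0.15164578] 0.19109243472295512
```

View pics/w2.png

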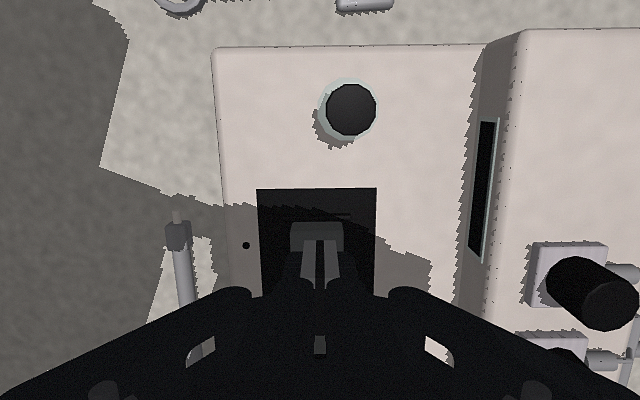

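Key 1 is under the fingertips, at columns 290-343, and nothing is close to the gripper. Next is a slow tap.

{"op": "drive_tool", "data": {
  "motion": [
    {"travel": [0,0,-0.0008],"spin": 0,"claw": 0},
    {"travel": [0,0,-0.0006],"spin": 0,"claw": 0},
    {"travel": [0,0,-0.0004],"spin": 0,"claw": 0},
    {"travel": [0,0,-0.0004],"spin": 0,"claw": 0},
    {"travel": [0,0,-0.0003],"spin": 0,"claw": 0},
    {"travel": [0,0,-0.0003],"spin": 0,"claw": 0},
    {"travel": [0,0,0],"spin": 0,"claw": 0},
    {"travel": [0,0,0],"spin": 0,"claw": 0},
    {"travel": [0,0,0],"spin": 0,"claw": 0},
    {"travel": [0,0,0],"spin": 0,"claw": 0}
  ]
}}

```text
clock: 5.9
tool_pos: [550.0, 67.6, 68.5]
eef_rot: [[-0.376, 0.927, -0.0], [0.927, 0.376, -0.0], [0.0, -0.0, -1.0]]
force: [-1.1, -0.1, 1.9]
grip_width: 0.2
grasp_force: 0.9
```

```bash
python3 feel.py
```

```text
6.1 [550.02  67.63  68.49] F [-0.66  0.09  1.38] Fz each [1.35 1.12 1.79 1.27]
```

Key 1 gave about 1.4 N at z = 68.5, so it is up. On to key 2, with the same tap height.

{"op": "drive_tool", "data": {
  "motion": [
    {"travel": [0,0,0.006],"spin": 0,"claw": 0},
    {"travel": [0,0,0.006],"spin": 0,"claw": 0},
    {"travel": [0.005,-0.012,0],"spin": 0,"claw": 0},
    {"travel": [0.005,-0.0125,0],"spin": 0,"claw": 0},
    {"travel": [0.005,-0.0125,0],"spin": 0,"claw": 0},
    {"travel": [0,0,-0.005],"spin": 0,"claw": 0},
    {"travel": [0,0,-0.004],"spin": 0,"claw": 0},
    {"travel": [0,0,-0.002],"spin": 0,"claw": 0},
    {"travel": [0,0,-0.0007],"spin": 0,"claw": 0},
    {"travel": [0,0,-0.0003],"spin": 0,"claw": 0}
  ]
}}

```text
clock: 7.1
tool_pos: [564.7, 30.9, 68.3]
eef_rot: [[-0.376, 0.927, -0.001], [0.927, 0.376, 0.0], [0.0, -0.001, -1.0]]
force: [-1.7, -0.4, 1.8]
grip_width: -0.2
grasp_force: 0.9
```

```bash
python3 feel.py
```

```text
7.3 [564.89  30.87  68.53] F [-1.14 -0.51  1.63] Fz each [1.74 2.03 0.98 1.76]
```

Key 2 gave about 1.6 N, so it is up. Key 3 next.

{"op": "drive_tool", "data": {
  "motion": [
    {"travel": [0,0,0.006],"spin": 0,"claw": 0},
    {"travel": [0,0,0.006],"spin": 0,"claw": 0},
    {"travel": [0.005,-0.012,0],"spin": 0,"claw": 0},
    {"travel": [0.005,-0.0125,0],"spin": 0,"claw": 0},
    {"travel": [0.005,-0.0125,0],"spin": 0,"claw": 0},
    {"travel": [0,0,-0.005],"spin": 0,"claw": 0},
    {"travel": [0,0,-0.004],"spin": 0,"claw": 0},
    {"travel": [0,0,-0.002],"spin": 0,"claw": 0},
    {"travel": [0,0,-0.0007],"spin": 0,"claw": 0},
    {"travel": [0,0,-0.0003],"spin": 0,"claw": 0}
  ]
}}

```text
clock: 8.3
tool_pos: [579.9, -6.1, 68.3]
eef_rot: [[-0.376, 0.927, -0.0], [0.927, 0.376, 0.0], [0.0, -0.0, -1.0]]
force: [0.0, 0.4, 0.3]
grip_width: -0.1
grasp_force: 0.0
```

```bash
python3 feel.py
```

```text
8.5 [580.02  -6.15  68.53] F [ 0.04 -0.04 -0.3 ] Fz each [-0.08 -0.39 -0.26 -0.46]
```

There is no contact at 68.5 on key 3, so it is probably the latched one. I'll go down slowly to touch it near 65.3.

{"op": "drive_tool", "data": {
  "motion": [
    {"travel": [0,0,-0.0008],"spin": 0,"claw": 0},
    {"travel": [0,0,-0.0008],"spin": 0,"claw": 0},
    {"travel": [0,0,-0.0006],"spin": 0,"claw": 0},
    {"travel": [0,0,-0.0004],"spin": 0,"claw": 0},
    {"travel": [0,0,-0.0003],"spin": 0,"claw": 0},
    {"travel": [0,0,-0.0003],"spin": 0,"claw": 0},
    {"travel": [0,0,0],"spin": 0,"claw": 0},
    {"travel": [0,0,0],"spin": 0,"claw": 0},
    {"travel": [0,0,0],"spin": 0,"claw": 0},
    {"travel": [0,0,0],"spin": 0,"claw": 0}
  ]
}}

```text
clock: 9.5
tool_pos: [580.0, -6.4, 65.3]
eef_rot: [[-0.376, 0.927, 0.0], [0.927, 0.376, -0.0], [-0.0, 0.0, -1.0]]
force: [-1.7, 0.0, 2.1]
grip_width: 0.1
grasp_force: 1.1
```

```bash
python3 feel.py
```

```text
9.7 [580.02  -6.37  65.29] F [-1.09 -0.06  1.69] Fz each [1.52 1.94 1.31 1.99]
```

Key 3 makes contact at 65.3 with about 1.7 N, so it is latched. The task says to tap all four, so key 4 comes before pressing.

{"op": "drive_tool", "data": {
  "motion": [
    {"travel": [0,0,0.008],"spin": 0,"claw": 0},
    {"travel": [0,0,0.0072],"spin": 0,"claw": 0},
    {"travel": [0.005,-0.012,0],"spin": 0,"claw": 0},
    {"travel": [0.005,-0.0125,0],"spin": 0,"claw": 0},
    {"travel": [0.005,-0.0125,0],"spin": 0,"claw": 0},
    {"travel": [0,0,-0.005],"spin": 0,"claw": 0},
    {"travel": [0,0,-0.004],"spin": 0,"claw": 0},
    {"travel": [0,0,-0.002],"spin": 0,"claw": 0},
    {"travel": [0,0,-0.0007],"spin": 0,"claw": 0},
    {"travel": [0,0,-0.0003],"spin": 0,"claw": 0}
  ]
}}

```text
clock: 10.7
tool_pos: [594.8, -43.1, 68.3]
eef_rot: [[-0.376, 0.927, -0.001], [0.927, 0.376, 0.0], [0.0, -0.001, -1.0]]
force: [-1.4, -0.7, 1.8]
grip_width: 0.1
grasp_force: 0.9
```

```bash
python3 feel.py
```

```text
10.9 [594.93 -43.11  68.54] F [-1.14  0.96  1.62] Fz each [2.11 1.28 1.28 1.82]
```

Key 4 is up as well, at 1.6 N. Back to key 3 for the full press.

{"op": "drive_tool", "data": {
  "motion": [
    {"travel": [0,0,0.006],"spin": 0,"claw": 0},
    {"travel": [0,0,0.006],"spin": 0,"claw": 0},
    {"travel": [-0.005,0.0125,0],"spin": 0,"claw": 0},
    {"travel": [-0.005,0.0125,0],"spin": 0,"claw": 0},
    {"travel": [-0.005,0.012,0],"spin": 0,"claw": 0},
    {"travel": [0,0,-0.006],"spin": 0,"claw": 0},
    {"travel": [0,0,-0.005],"spin": 0,"claw": 0},
    {"travel": [0,0,-0.002],"spin": 0,"claw": 0},
    {"travel": [0,0,-0.0005],"spin": 0,"claw": 0},
    {"travel": [0,0,0],"spin": 0,"claw": 0}
  ]
}}

```text
clock: 11.9
tool_pos: [580.1, -6.7, 66.8]
eef_rot: [[-0.375, 0.927, -0.0], [0.927, 0.375, -0.0], [0.0, -0.0, -1.0]]
force: [1.3, -0.5, 1.1]
grip_width: 0.3
grasp_force: 0.0
```

{"op": "drive_tool", "data": {
  "motion": [
    {"travel": [0,0,-0.001],"spin": 0,"claw": 0},
    {"travel": [0,0,-0.0015],"spin": 0,"claw": 0},
    {"travel": [0,0,-0.0015],"spin": 0,"claw": 0},
    {"travel": [0,0,-0.001],"spin": 0,"claw": 0},
    {"travel": [0,0,-0.0007],"spin": 0,"claw": 0},
    {"travel": [0,0,-0.0005],"spin": 0,"claw": 0},
    {"travel": [0,0,0],"spin": 0,"claw": 0},
    {"travel": [0,0,0],"spin": 0,"claw": 0},
    {"travel": [0,0,0],"spin": 0,"claw": 0},
    {"travel": [0,0,0],"spin": 0,"claw": 0}
  ]
}}

```text
clock: 12.9
tool_pos: [580.3, -6.5, 61.0]
eef_rot: [[-0.376, 0.927, 0.001], [0.927, 0.376, -0.0], [-0.0, 0.0, -1.0]]
force: [0.5, -3.8, 7.2]
grip_width: 0.2
grasp_force: 3.4
```

```bash
python3 feel.py
```

```text
13.1 [580.27  -6.56  61.03] F [-0.35 -3.55  6.75] Fz each [6.96 6.27 6.   7.76]
```

It reached the bottom at 6.8 N and was held for over 0.5 s. I'll let go, then touch lightly at 68.5 to check that it sprang up.

{"op": "drive_tool", "data": {
  "motion": [
    {"travel": [0,0,0.003],"spin": 0,"claw": 0},
    {"travel": [0,0,0.004],"spin": 0,"claw": 0},
    {"travel": [0,0,0.006],"spin": 0,"claw": 0},
    {"travel": [0,0,0],"spin": 0,"claw": 0},
    {"travel": [0,0,-0.002],"spin": 0,"claw": 0},
    {"travel": [0,0,-0.002],"spin": 0,"claw": 0},
    {"travel": [0,0,-0.0008],"spin": 0,"claw": 0},
    {"travel": [0,0,-0.0005],"spin": 0,"claw": 0},
    {"travel": [0,0,0],"spin": 0,"claw": 0},
    {"travel": [0,0,0],"spin": 0,"claw": 0}
  ]
}}

```text
clock: 14.1
tool_pos: [579.9, -6.3, 68.4]
eef_rot: [[-0.376, 0.927, -0.0], [0.927, 0.376, 0.0], [0.0, -0.0, -1.0]]
force: [-0.5, 0.4, 1.7]
grip_width: -0.3
grasp_force: 0.9
```

```bash
python3 feel.py
```

```text
14.3 [579.98  -6.38  68.49] F [-1.35  0.46  1.92] Fz each [1.08 1.4  2.21 2.97]
```

Key 3 is up. I'll retreat.

{"op": "drive_tool", "data": {
  "motion": [
    {"travel": [0,0,0.006],"spin": 0,"claw": 0},
    {"travel": [0,0,0.015],"spin": 0,"claw": 0},
    {"travel": [0,0,0.02],"spin": 0,"claw": 0},
    {"travel": [0,0,0.02],"spin": 0,"claw": 0},
    {"travel": [0,0,0.02],"spin": 0,"claw": 0},
    {"travel": [0,0,0.02],"spin": 0,"claw": 0},
    {"travel": [0,0,0.01],"spin": 0,"claw": 0},
    {"travel": [0,0,0],"spin": 0,"claw": 0},
    {"travel": [0,0,0],"spin": 0,"claw": 0},
    {"travel": [0,0,0],"spin": 0,"claw": 0}
  ]
}}

```text
clock: 15.3
tool_pos: [579.5, -6.3, 178.5]
eef_rot: [[-0.376, 0.927, -0.002], [0.927, 0.376, 0.0], [0.001, -0.001, -1.0]]
force: [0.3, -1.1, -0.2]
grip_width: -0.2
grasp_force: 0.0
```

```bash
python3 look.py wrist w3.png; python3 -c "
from plant import manip
print(manip.hand_in())"
```

```text
selector [([616.0, 29.0, 6.0], 0.78)]
place1 [([580.0, -8.0, 64.0], 0.19)]
key_a [([579.0, -8.0, 70.0], 0.94), ([563.0, 31.0, 70.0], 0.85), ([598.0, -44.0, 70.0], 0.81), ([553.0, 67.0, 66.0], 0.6)]
vial []
small_vial [([616.0, 30.0, 2.0], 0.32)]
15.6 [579.92460829  -6.3574705  179.12512991] [[-0.376, 0.927, -0.001], [0.927, 0.376, 0.0], [0.0, -0.0, -1.0]] [ 0.17208681 -0.22354504  0.45298129] 0.0907025407348838
the job is handed in; nothing more can be done
None
```

I tapped all four keys from left to right, found the third from the left latched, pressed it fully and released it; a light re-tap showed it back up, the other three had tested up, and I handed the job in at about 16 s.

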